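# Snap open the wide menu easel on the kiosk counter

### The arm

A 6-joint arm with a two-finger parallel gripper is mounted at the origin on a cart in front of the work surface, level with it; the furniture and walls round the work are solid. World frame = base frame: x ahead of the robot, y to its left, z up, the work surface at z = 0. Lengths are in m, angles in degrees, forces in N, time in s.
With the tool pointing down it reaches from about 0.325 to 0.9 m from the base axis. Payload 6.1 kg.
Tool frame: the origin (TCP) lies at the very end of the fingers, on their centre line; the grasp point (between the pads) lies 19 mm behind it (ctrl.tcp_to_grasp is the distance from the TCP to the grasp point, in m); z points along the fingers, y is the direction in which the jaws open and shut (so a half turn about z gives the same grasp; the last joint's range is limited). The gripper opens to 85 mm and grips with 20 to 120 N. Pads are 22 mm wide; open, the fingers measure 114 mm over their backs; the gripper's body (76 mm by 85 mm) begins 54 mm behind the grasp point. The pads swing forward as they close: fully open they stand 13 mm farther back than shut.
Start: joints at [-83.944, 12.628, 87.462, -0, 79.91, -7.225], TCP at [0.144, -0.608, 0.231] pointing down, gripper open.
Joint ranges: [-170.65, 170.65], [-52.31, 119.04], [5.05, 147.46], [-71.25, 251.25], [11.57, 151.72], [-153.62, 153.62]. Speed limits (degrees/s): [147.25, 147.25, 172.46, 180, 180, 180].

### API

Orientations are given as [roll, pitch, yaw] about the fixed x, y, z axes, in that order (R = Rz(yaw) Ry(pitch) Rx(roll)).
In Python, from cell import observe, cams, ctrl gives the robot as it stands.
- The arm moves only by the shell command python3 -m handwheel 'ROWS' [FORCE]. ROWS is JSON, a list of rows, each a list of 7 numbers: the shift along the tool's x, y, z in cm, then the turn, a rotation vector about the tool's x, y, z in degrees, then the finger opening in cm, from 0 to 8.54. A call has 1 to 20 rows; each row is the pose to reach, as a shift and turn from the pose commanded when the call began, along the tool's axes at that moment; what a row does not reach only later rows make up. A row lasts 1/8 s, in which the tool goes at most 62.5 mm and 10.7 degrees, less where a joint would pass 70% of its speed; a pose out of reach is approached as far as the arm can. A call with a gripper value outside its range is refused whole. The fingers move at their own pace and stop on an object; FORCE is the grip in N (left out, the last holds). Time passes only in rows, so rows that repeat a pose let the fingers close. It gives the time, the measured TCP pose, the force and the opening at its end, in the units of the state.
- observe(): the state, without advancing time (a new reading comes with each control period).
- cams.snapshot(name): name is "scene" or "top" or "wrist"; returns the picture (420x560x3 uint8, blue, green, red); there is no depth.
- cams.camera_info(name): a dict with "K" (3x3 intrinsics, pixels), "pose" (4x4, takes a point from camera to world coordinates); the wrist camera has in their place "T_tool_cam" (4x4, takes a point from camera to tool coordinates, whose origin is the TCP and whose axes are the flange's). Camera axes: x right, y down, z forward; pixel columns grow to the right and rows downward; lengths in m; the calibration is good to about 2 mm. A picture is of the moment at which its call begins: read the wrist's pose just before it. camera_info takes no time and is no camera call.
- ctrl.close_job(): hands the job in, once; it reports no verdict.
The state is a dict: "clock": time; "joint_pos": joint angles; "dq": joint speeds; "joint_efforts": joint torques, N m; "eef_pos": TCP position; "eef_rot": TCP orientation; "ft_force": force on the tool from outside, world axes, zero at the start; "moment": the same for the moment, N m; "finger_gap": finger opening in m.
Only numpy, scipy, OpenCV 4.12 (cv2) and the standard library are available. Lean on these libraries where they do the work, as an engineer would, in place of code of your own. Each camera call takes 0.05 s, during which the arm holds its last target. There are 200 camera calls.

### The job

The kiosk is about to open. Two folding menu easels lie flat on the counter: raise the hinged leaf of the wider one until it snaps over and stands fully open by itself, ready for the menu board. Leave the narrower easel folded flat.

Things in the scene. Friction and masses are not known exactly. Their poses are not given: they have to be found in the camera images.
- wide_easel: Wider easel: dark steel base 152 deep (x) by 170 mm wide (y), fixed to the counter, wooden leaf 6 mm thick folded on it (top at z 23 mm). Origin: centre of the base on the counter; x points to the hinge side, away from the robot give or take the yaw; z up. The hinge axis runs along y at x +55, z 20 mm. Ledge 25 mm high along the front edge, x -71 mm.
- wide_tab (a point): Centre of the round top (radius 13 mm, axis along y) of the steel grip tab on the wide leaf's middle near its free edge: 12 mm thick along y, 26 mm long. Folded, it is at x -45, y 0, z 52 mm of wide_easel, tab top at z 65. It turns with the leaf; pinched on its flat y faces it pivots between the fingers. Leaf at angle a: -100cos a +32sin a mm along x from the hinge, 100sin a +32cos a above it.
- wide_leaf (a joint): Angle of the wide easel's leaf, rad: 0 folded flat, 1.83 (105 degrees) fully open against its stop. The free edge near the robot rises and swings over toward the easel's +x. A spring holds it at both ends: let go below about 1.0 rad it snaps shut, above about 1.2 rad it snaps open by itself. Lifting at the tab takes about 4 N.
- narrow_leaf (a joint): Angle of the leaf of the narrower easel, rad: 0 folded flat (as it must stay), 1.83 fully open. That easel is of the same build, depth and tab as the wide one but its base is only 95 mm wide; it is fixed on the other side of the counter's middle from the wide one.

How it is judged:
By the outcome, as a careful person would: the job done as asked, in the order asked, and still so for the second after the job is handed in, with the robot touching nothing.
It also fails if it takes over 32 s, if anything falls off the work surface, if the arm or the gripper's body presses on something with over 40 N, if the wrist force passes 120 N, or if a joint passes its speed limit or range.

## Working session

There is one attempt and no reset: what is moved stays moved. The work goes in short steps, Python scripts to look and compute and a shell command to move; the robot and the scene stay as the last step left them, time stands still between calls to the robot, and variables do not carry over. Pictures are saved under pics/ and viewed, about 8 in all and at most 12, crops included, and the job is handed in when it is done.

```bash
mkdir -p pics; ls; python3 - <<'E'
from cell import observe,cams,ctrl
import cv2
s=observe();print({k:s[k] for k in('clock','eef_pos','eef_rot','finger_gap','ft_force')})
for n in('top','scene'):
    cv2.imwrite(f'pics/{n}1.png',cams.snapshot(n));i=cams.camera_info(n);print(n,i['K'],i['pose'])
E
```

```text
pics
{'clock': 0.0, 'eef_pos': array([ 0.14352074, -0.6076579 ,  0.23016986]), 'eef_rot': array([-1.79886595e+02, -1.51997460e-02,  1.32803164e+01]), 'finger_gap': 0.08554194318115038, 'ft_force': array([-0.69961363,  0.04374488,  0.9368047 ])}
top [[481.24898128   0.         272.46762719]
 [  0.         481.24898128 202.99242276]
 [  0.           0.           1.        ]] [[ 0.02729342 -0.99794056  0.05804916  0.43729574]
 [-0.99962648 -0.0271659   0.00298491 -0.02979402]
 [-0.00140181 -0.05810894 -0.99830926  1.26999975]
 [ 0.          0.          0.          1.        ]]
scene [[456.19876623   0.         275.93446733]
 [  0.         456.19876623 209.90913644]
 [  0.           0.           1.        ]] [[-5.80886918e-01 -5.73912553e-01  5.77230258e-01 -1.91156315e-01]
 [-8.13984046e-01  4.09038998e-01 -4.12452508e-01  4.85387772e-01]
 [ 6.01985652e-04 -7.09444486e-01 -7.04761065e-01  9.24400604e-01]
 [ 0.00000000e+00  0.00000000e+00  0.00000000e+00  1.00000000e+00]]
```

View pics/top1.png

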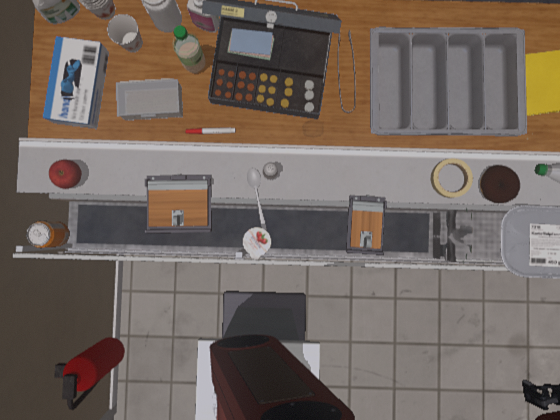

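View pics/scene1.png

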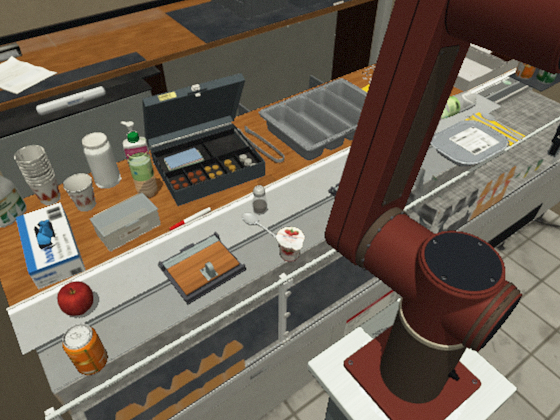

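The wide easel is at about top-view (180,203), the narrow one at (367,224), so wide is on the robot's left. I'll enlarge the wide easel.

```bash
python3 - <<'E'
import cv2
a=cv2.imread('pics/top1.png')[165:265,130:280]; b=cv2.imread('pics/scene1.png')[220:310,150:310]
cv2.imwrite('pics/c1.png',cv2.resize(a,(800,533),interpolation=cv2.INTER_CUBIC))
E
```

```text
(no output)
```

View pics/c1.png

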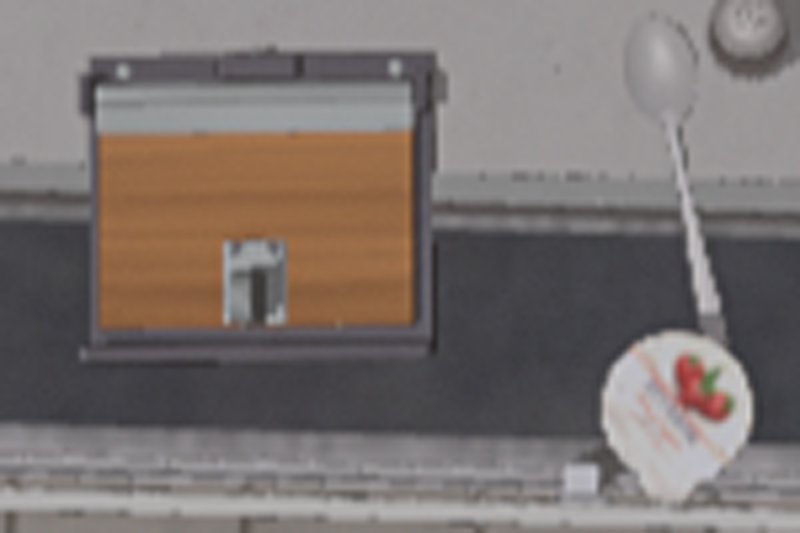

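The enlarged crop shows the tab's top face at about crop (242,295). The ledge ends are at about (82,353) and (433,351), and the hinge-side corners at (92,58) and (437,57).

```bash
cat >h.py <<'E'
import numpy as np
from cell import observe,cams,ctrl
def ray(cam,uv,z):
    i=cams.camera_info(cam);P=i['pose'];d=P[:3,:3]@np.linalg.inv(i['K'])@[*uv,1];o=P[:3,3]
    return o+d*(z-o[2])/d[2]
E
python3 - <<'E'
from h import *
c=lambda x,y:(130+x/5.333-.4,165+y/5.33-.4)
for n,p,z in(('tabtop',(242,295),.065),('ledgeL',(82,353),.025),('ledgeR',(433,351),.025),('rearL',(92,58),.02),('rearR',(437,57),.02),('leafFL',(98,328),.023),('leafFR',(412,327),.023),('leafRL',(98,85),.023),('leafRR',(412,85),.023),('cup',(675,405),.05)):print(n,ray('top',c(*p),z).round(4))
E
```

```text
tabtop [0.4582 0.2166 0.065 ]
ledgeL [0.4287 0.3012 0.025 ]
ledgeR [0.4343 0.1313 0.025 ]
rearL [0.573  0.3038 0.02  ]
rearR [0.5781 0.1349 0.02  ]
leafFL [0.441  0.2945 0.023 ]
leafFR [0.4457 0.1421 0.023 ]
leafRL [0.5595 0.2995 0.023 ]
leafRR [0.5637 0.1463 0.023 ]
cup [0.412  0.0124 0.05  ]
```

```bash
cat >>h.py <<'E'
from scipy.spatial.transform import Rotation as R
def rel(p,rpy):
    s=observe();r0=R.from_euler('xyz',s['eef_rot'],degrees=True)
    return (r0.inv().apply(np.array(p)-s['eef_pos'])*100).round(2),(r0.inv()*R.from_euler('xyz',rpy,degrees=True)).as_rotvec(degrees=True).round(1)
E
python3 - <<'E'
from h import *
for p in((.36,-.42,.25),(.50,-.15,.25),(.49,.05,.24),(.458,.217,.20)):print(rel(p,[180,0,2]))
E
```

```text
(array([ 25.38, -13.3 ,  -1.94]), array([-0.1, -0. , 11.3]))
(array([ 45.21, -36.36,  -1.89]), array([-0.1, -0. , 11.3]))
(array([ 48.83, -56.06,  -0.86]), array([-0.1, -0. , 11.3]))
(array([ 49.55, -73.04,   3.17]), array([-0.1, -0. , 11.3]))
```

```bash
python3 -m handwheel '[[5,-2.6,-0.5,0,0,2,6],[10,-5.2,-1,0,0,4,6],[15,-8,-1.5,0,0,6,6],[20,-10.6,-2,0,0,8,6],[25.4,-13.3,-2,0,0,10,6],[29.4,-18,-2,0,0,11.3,6],[33.4,-22.6,-2,0,0,11.3,6],[37.3,-27.2,-2,0,0,11.3,6],[41.2,-31.8,-2,0,0,11.3,6],[45.2,-36.4,-2,0,0,11.3,6],[46.2,-42,-1.5,0,0,11.3,6],[47.5,-48,-1,0,0,11.3,6],[48.8,-54,-1,0,0,11.3,6],[49,-60,0,0,0,11.3,6],[49.3,-66,1.5,0,0,11.3,6],[49.5,-70,2.5,0,0,11.3,6],[49.5,-73,3.2,0,0,11.3,6],[49.5,-73,3.2,0,0,11.3,6],[49.5,-73,3.2,0,0,11.3,6]]'
python3 - <<'E'
from h import *;import cv2
s=observe();print(s['clock'],s['eef_pos'],s['eef_rot']);i=cams.camera_info('wrist');print(i)
T=np.eye(4);T[:3,:3]=R.from_euler('xyz',s['eef_rot'],degrees=True).as_matrix();T[:3,3]=s['eef_pos']
C=np.linalg.inv(T@i['T_tool_cam'])
for p in((.458,.217,.065),(.458,.217,.052)):
    q=i['K']@(C@[*p,1])[:3];print(q[:2]/q[2])
cv2.imwrite('pics/w1.png',cams.snapshot('wrist'))
E
```

```text
clock: 2.48
eef_pos: [0.4577, 0.2154, 0.1993]
eef_rot: [180.0, 0.0, 2.0]
ft_force: [-1.5, 0.3, -0.4]
finger_gap: 0.0601
2.475 [0.4576916  0.21542592 0.19926362] [1.79969085e+02 9.41154303e-03 1.99877208e+00]
{'K': array([[358.78082992,   0.        , 274.7845179 ],
       [  0.        , 358.78082992, 204.4026317 ],
       [  0.        ,   0.        ,   1.        ]]), 'T_tool_cam': array([[ 8.01991153e-04, -9.45193373e-01, -3.26510099e-01,
         8.34156553e-02],
       [ 9.99999533e-01,  9.34295854e-04, -2.48382735e-04,
         5.60794335e-04],
       [ 5.39826747e-04, -3.26509747e-01,  9.45193680e-01,
        -1.42359555e-01],
       [ 0.00000000e+00,  0.00000000e+00,  0.00000000e+00,
         1.00000000e+00]])}
[272.1576024  189.67946646]
[272.2648894  185.21652898]
```

View pics/w1.png

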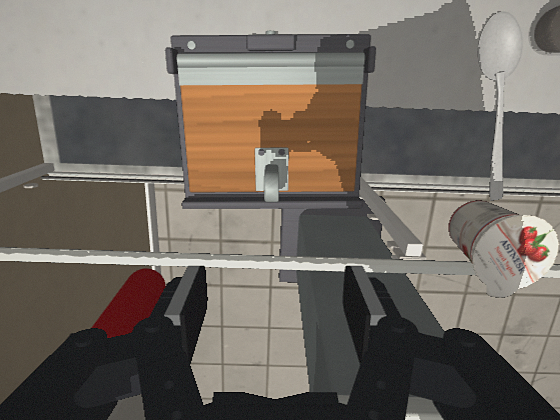

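The tab in the wrist view is at (271, 165–200), as predicted. A white rod crosses in front at row ~258 here, and at row ~258 in the top view. I'll work out its height before descending.

```bash
python3 - <<'E'
from h import *
s=observe();i=cams.camera_info('wrist')
T=np.eye(4);T[:3,:3]=R.from_euler('xyz',s['eef_rot'],degrees=True).as_matrix();T[:3,3]=s['eef_pos'];W=T@i['T_tool_cam']
for v in(176,258):
  for z in(-.1,0,.05,.1,.15,.2):
    d=W[:3,:3]@np.linalg.inv(i['K'])@[272,v,1];print(v,z,(W[:3,3]+d*(z-W[2,3])/d[2]).round(3)[:2],[ray('top',(185,t),z)[0].round(3) for t in(246,250,257)])
for p in ((.458,.217,.035),(.458,.217,.016),(.47,.217,.033)):print(rel(p,[180,0,2]))
E
```

```text
176 -0.1 [0.427 0.217] [np.float64(0.388), np.float64(0.377), np.float64(0.357)]
176 0 [0.453 0.217] [np.float64(0.392), np.float64(0.381), np.float64(0.363)]
176 0.05 [0.466 0.217] [np.float64(0.393), np.float64(0.383), np.float64(0.366)]
176 0.1 [0.479 0.217] [np.float64(0.395), np.float64(0.386), np.float64(0.369)]
176 0.15 [0.492 0.217] [np.float64(0.397), np.float64(0.388), np.float64(0.372)]
176 0.2 [0.505 0.217] [np.float64(0.399), np.float64(0.39), np.float64(0.375)]
258 -0.1 [0.311 0.213] [np.float64(0.388), np.float64(0.377), np.float64(0.357)]
258 0 [0.363 0.214] [np.float64(0.392), np.float64(0.381), np.float64(0.363)]
258 0.05 [0.389 0.215] [np.float64(0.393), np.float64(0.383), np.float64(0.366)]
258 0.1 [0.415 0.215] [np.float64(0.395), np.float64(0.386), np.float64(0.369)]
258 0.15 [0.441 0.216] [np.float64(0.397), np.float64(0.388), np.float64(0.372)]
258 0.2 [0.467 0.216] [np.float64(0.399), np.float64(0.39), np.float64(0.375)]
(array([ 1.000e-02, -2.000e-01,  1.645e+01]), array([ 0. , -0. , -0.1]))
(array([ 1.000e-02, -2.000e-01,  1.835e+01]), array([ 0. , -0. , -0.1]))
(array([ 1.21, -0.15, 16.65]), array([ 0. , -0. , -0.1]))
```

The rod sits at z ≤ 0.05 and x ≤ 0.39, so it is clear of the gripper. Descending and pinching.

```bash
python3 -m handwheel '[[0,-0.15,5,0,0,0,6],[0,-0.15,10,0,0,0,6],[0,-0.15,14,0,0,0,6],[0,-0.15,16.5,0,0,0,6],[0,-0.15,16.5,0,0,0,6],[0,-0.15,16.5,0,0,0,3],[0,-0.15,16.5,0,0,0,1],[0,-0.15,16.5,0,0,0,0],[0,-0.15,16.5,0,0,0,0],[0,-0.15,16.5,0,0,0,0],[0,-0.15,16.5,0,0,0,0]]' 40
python3 - <<'E'
from h import *;import cv2
cv2.imwrite('pics/w2.png',cams.snapshot('wrist'))
E
```

```text
clock: 3.9
eef_pos: [0.4588, 0.2184, 0.0359]
eef_rot: [-179.9, -0.2, 2.0]
ft_force: [-1.4, 3.8, 6.0]
finger_gap: 0.0116
```

View pics/w2.png

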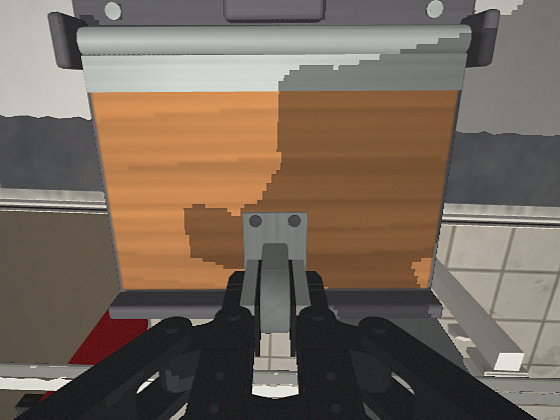

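Firm pinch on the tab, gap 11.6 mm, pads on both faces. Now following the arc about the hinge, tool kept vertical.

```bash
python3 -m handwheel '[[0.3,0,-0.8,0,0,0,0],[0.7,0,-1.7,0,0,0,0],[1.2,0,-2.5,0,0,0,0],[1.7,0,-3.2,0,0,0,0],[2.9,0,-4.6,0,0,0,0],[4.4,0,-5.7,0,0,0,0],[6,0,-6.5,0,0,0,0],[7.8,0,-7.1,0,0,0,0],[9.6,0,-7.3,0,0,0,0],[11.4,0,-7.2,0,0,0,0],[13.2,0,-6.8,0,0,0,0],[14.1,0,-6.5,0,0,0,0],[14.1,0,-6.5,0,0,0,0],[14.1,0,-6.5,0,0,0,0]]'
python3 - <<'E'
from h import *;import cv2
cv2.imwrite('pics/w3.png',np.hstack([cv2.resize(cams.snapshot(n),(400,300)) for n in('wrist','scene')]))
E
```

```text
clock: 5.7
eef_pos: [0.5984, 0.224, 0.0997]
eef_rot: [-179.9, -0.0, 2.0]
ft_force: [0.7, 7.0, 0.7]
finger_gap: 0.0113
```

View pics/w3.png

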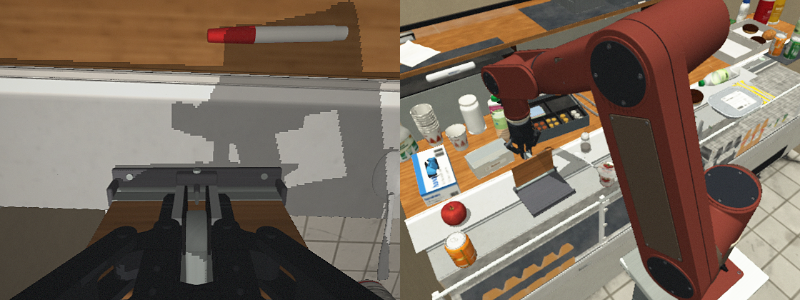

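The leaf stands at about 95°, tab still gripped. I'll carry it close to the stop, release, and rise straight up.

```bash
python3 -m handwheel '[[0.7,-0.2,0.3,0,0,0,0],[1.2,-0.2,0.6,0,0,0,0],[1.2,-0.2,0.6,0,0,0,0],[1.2,-0.2,0.6,0,0,0,3],[1.2,-0.2,0.6,0,0,0,5],[1.2,-0.2,0.6,0,0,0,5],[1.2,-0.2,0.6,0,0,0,5],[1.2,-0.2,-1,0,0,0,5],[1.2,-0.2,-4,0,0,0,5],[1.2,-0.2,-9,0,0,0,5],[1.2,-0.2,-14,0,0,0,5],[1.2,-0.2,-14,0,0,0,5],[1.2,-0.2,-14,0,0,0,5]]'
python3 - <<'E'
from h import *;import cv2
a=cams.snapshot('scene');w=cams.snapshot('wrist');t=cams.snapshot('top')
cv2.imwrite('pics/w4.png',np.hstack([cv2.resize(a[170:320,80:280],(400,300)),cv2.resize(t[150:270,120:420],(400,300)) ,]))
cv2.imwrite('pics/w5.png',w)
E
```

```text
clock: 7.42
eef_pos: [0.6105, 0.2248, 0.2402]
eef_rot: [-180.0, -0.1, 2.0]
ft_force: [-0.1, 0.4, -0.4]
finger_gap: 0.05
```

View pics/w4.png

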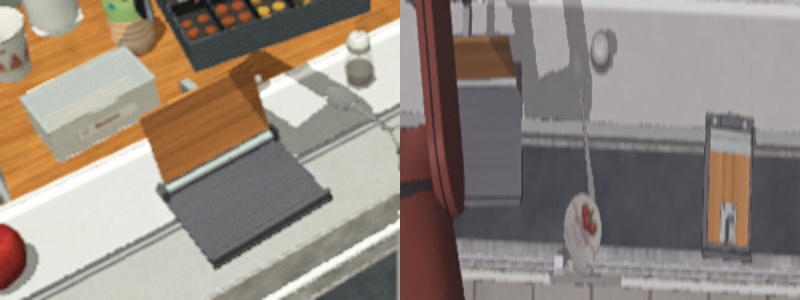

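View pics/w5.png

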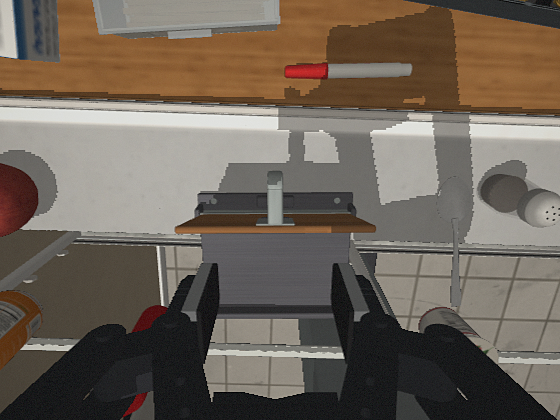

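The wide leaf stands upright by itself with its tab on the far side, and the narrow easel is folded. I'll check the angle by projecting the free edge corners, seen in the scene camera at about (151,230) and (209,209).

```bash
python3 - <<'E'
from h import *
i=cams.camera_info('scene');C=np.linalg.inv(i['pose']);w=np.radians(2)
for a in(85,95,105):
  A=np.radians(a);o=[]
  for y in(.077,-.077):
    x=.055-.115*np.cos(A);z=.02+.115*np.sin(A)
    p=[.503+x*np.cos(w)-y*np.sin(w),.2185+x*np.sin(w)+y*np.cos(w),z,1]
    q=i['K']@(C@p)[:3];o.append((q[:2]/q[2]).round(1))
  print(a,o)
E
```

```text
85 [array([157.5, 236. ]), array([214. , 207.7])]
95 [array([153.6, 231. ]), array([209.8, 203.3])]
105 [array([150.1, 227.1]), array([205.8, 199.9])]
```

The left corner fits about 103°, but the right corner is ambiguous against the shadow. I'll move farther up and take one closer look.

```bash
python3 -m handwheel '[[0,0,-5,0,0,0,5],[0,0,-10,0,0,0,5],[0,0,-10,0,0,0,5],[0,0,-10,0,0,0,5]]'
python3 - <<'E'
from h import *;import cv2
a=cams.snapshot('scene')[180:270,140:260];cv2.imwrite('pics/w6.png',cv2.resize(a,(800,600),interpolation=cv2.INTER_CUBIC))
E
```

```text
clock: 8.07
eef_pos: [0.61, 0.2246, 0.3378]
eef_rot: [180.0, 0.1, 2.0]
ft_force: [-0.3, -0.4, -0.6]
finger_gap: 0.0502
```

View pics/w6.png

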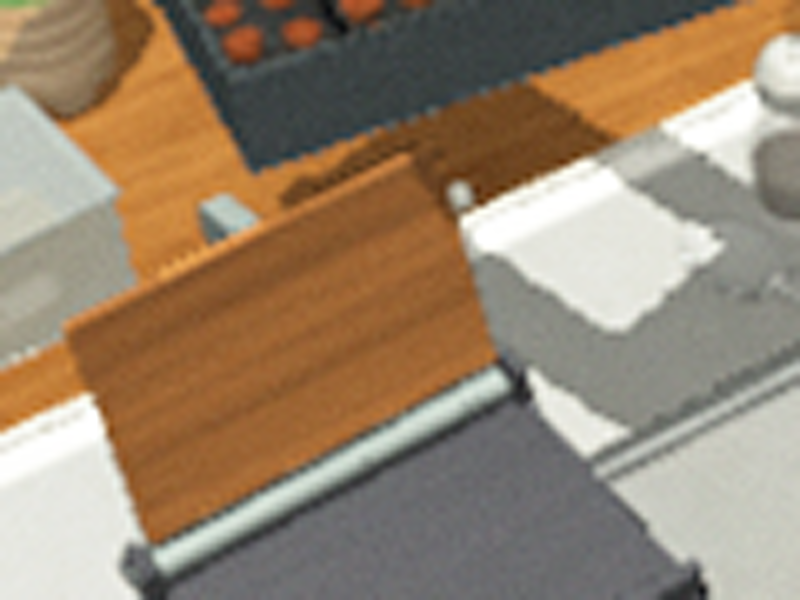

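The corners read (150,229) and about (202,203), closest to the 105° prediction, and the leaf is stable with the gripper clear. Handing in.

```bash
python3 -c "
from cell import ctrl;print(ctrl.close_job())"
```

```text
the job is handed in; nothing more can be done
None
```

The wide easel's leaf is raised and standing open by itself, and the narrow easel is still folded flat. The job was handed in at about 8 s on the robot's clock. I pinched the wide tab on its flat faces at 40 N, carried it round the hinge to near the stop, released it and rose clear.

- **Wide leaf:** in the last scene picture its free-edge corners matched the 105° prediction within about 5 px. The left corner was within 2 px. The right corner was off by about 4–5 px and partly hidden against a shadow, so the exact angle is confirmed only roughly.
- **Narrow easel:** the top picture taken after release showed it folded flat; I never moved near it.
- **Forces and clearance:** every reading taken at the end of a move was under about 8 N. At the end the gripper was empty, with the fingertips about 0.34 m above the counter.

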